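# Roll the rolling pin onto the board's line

### The job

Take the rice paddle off the dark line inlaid in the cutting board and lay it flat inside the shallow metal tray. Then, with the paddle out of the way, roll the rolling pin along the board with the fingers, gently and without gripping or lifting it, and leave it lying still with its axis over the line and about parallel to it, both its ends within the ends of the line. Leave the mould, the measuring cup and the chopsticks where they are.

Things in the scene. Friction and masses are not known exactly. Their poses are not given: they have to be found in the camera images.
- board: Fixed pale birch cutting board, 540 (x) x 740 (y) x 30 mm thick. Origin: centre of its underside, on the work surface; its flat top is 30 mm higher. A spice carousel 200 mm high stands on the worktop to its left, at least 40 mm clear of the board and not part of the work.
- line: Dark walnut line inlaid flush in the board's top: a straight strip 300 mm long and 16 mm wide, no height to speak of, near one end of the board (either the left or the right). Origin: middle of the strip, on the board's top surface; x runs along the strip, y across it.
- tray: Fixed shallow oblong steel tray on the board, on the other side of the rolling pin from the line: 250 (x) x 140 (y) x 12 mm high outside, 4 mm walls, inside 242 x 132 mm. Origin: centre of its underside, on the board; its inner floor is 4 mm above that and its rim 12 mm. x is its long direction.
- paddle: Loose green hard silicone rice paddle, 200 mm long, about 90 g, lying flat on the line and roughly along it. Handle: 24 mm wide, 14 mm thick, from x = -100 to +25 mm; flat blade: 60 mm wide, 6 mm thick, from x = +20 to +100 mm, rounded end. Origin: middle of its length, on its underside; x points from handle to blade, y across, z up.
- paddle_grip (a point): Point on the paddle's handle near its centre of mass, 12 mm from the paddle's middle towards the handle end and 7 mm above its underside (half of the handle's thickness): a good place to grip across the handle.
- pin: Loose solid beech rolling pin, 140 to 260 g: barrel 44 mm in diameter, 150 mm long, a 20 mm thick stub 25 mm long at each end, 200 mm in all. It lies on the board between line and tray, within 0.1 rad of parallel. Origin: its centre, on its axis, 22 mm above the board; x along the axis; y, z turn as it rolls. Rolls freely, slowing at about 0.6 m/s2 (from 0.05 m/s it runs on 2 mm).
- mould: Bystander: square aluminium pressing mould with its press plate and a bridge handle, 90 x 90 mm, 66 mm high, loose on the board's far side. Origin: centre of its underside.
- cup: Bystander: glass measuring cup, 80 mm wide at the rim, 95 mm high, with a handle, loose on the board's near side. Origin: centre of its underside.
- chopsticks: Bystander: pair of lacquered wooden chopsticks, 215 mm long, lying on a small white rest on the board's near side, about 20 mm high at most. Origin: centre, on the board; the sticks run along y.

How it is judged:
By the outcome, as a careful person would: the job done as asked, in the order asked, and still so for the second after the job is handed in, with the robot touching nothing.
It also fails if it takes over 56 s, if anything falls off the work surface, if the arm or the gripper's body presses on something with over 40 N, if the wrist force passes 120 N, or if a joint passes its speed limit or range.

### The arm

A 7-joint arm with a two-finger parallel gripper is mounted at the origin on the work surface. World frame = base frame: x ahead of the robot, y to its left, z up, the work surface at z = 0. Lengths are in mm, angles in rad, forces in N, time in s.
With the tool pointing down it reaches from about 400 to 875 mm from the base axis. Payload 4.4 kg.
Tool frame: the origin (TCP) lies between the finger pads; the fingertips stand 22 mm ahead of it and the grasp point (between the pads) lies 3 mm ahead of it; z points along the fingers, y is the line along which they close (so a half turn about z gives the same grasp; the last joint's range is limited). The gripper opens to 85 mm and grips with 20 to 120 N. Pads are 22 mm wide; open, the fingers measure 114 mm over their backs; the gripper's body (76 mm by 85 mm) begins 54 mm behind the grasp point. The pads swing forward as they close: fully open they stand 13 mm farther back than shut.
Start: joints at [-1.39, 0.628, 0.038, 1.517, -0.027, 0.996, -0.02], TCP at [158.772, 630.325, 253.313] pointing down, gripper open.
Joint ranges: [-3.06, 3.06], [-0.37, 2.12], [-1.25, 1.32], [0.18, 2.47], [-1.1, 4.24], [0.23, 1.98], [-2.94, 2.94]. Speed limits (rad/s): [2.57, 2.57, 3.14, 3.14, 3.14, 3.14, 3.14].

### API

Orientations are given as [roll, pitch, yaw] about the fixed x, y, z axes, in that order (R = Rz(yaw) Ry(pitch) Rx(roll)).
In Python, from cell import ctrl gives the robot as it stands.
- The arm moves only by the tool step_arm, never from a script. Its argument "plan" is a list of rows, each an object of numbers: "dx", "dy", "dz": the shift along the tool's x, y, z scaled (see below); "ax", "ay", "az": the turn, a rotation vector about the tool's x, y, z scaled (see below); "gripper": the opening, from 0 (shut) to 1 (fully open). A call has 1 to 20 rows; each row shifts and turns the commanded pose from where the row before left it, along the tool's axes as they then stand; what a row does not reach is not made up. The controller multiplies each number of a shift by 0.3 m and each number of a turn by 90 degrees. A row lasts 1/8 s, in which the tool goes at most 62.5 mm and 10.7 degrees, less where a joint would pass 70% of its speed; a pose out of reach is approached as far as the arm can. A call with a number of a shift or a turn outside -1 to 1 is refused whole. A call with a gripper value outside its range is refused whole. The fingers move at their own pace and stop on an object; the grip force is fixed at half the most. Time passes only in rows, so rows that do not move let the fingers close. It gives the time, the measured TCP pose, the force, the opening and the grip force at its end, in the units of the state.
- ctrl.read_state(): the state, without advancing time (a new reading comes with each control period).
- ctrl.get_image(name): name is "side" or "top"; returns a dict with "color" (480x640x3 uint8, red, green, blue), "range_z" (480x640 float32, mm along the optical axis (not along the pixel's ray), 0 where there is no reading), "fx", "fy", "cx", "cy" (pixels), "k1" (the pictures are not rectified: a ray, as slopes to the right and down, at radius r is drawn at 1 + k1 r^2 times it, then the intrinsics apply), "T" (4x4, takes a point from camera to world coordinates). Camera axes: x right, y down, z forward; pixel columns grow to the right and rows downward; lengths in mm; the calibration is good to about 2 mm. A picture is of the moment at which its call begins.
- ctrl.finish_job(): hands the job in; it is judged then, once.
The state is a dict: "clock": time; "qpos": joint angles; "qd": joint speeds; "tau": joint torques, N m; "eef_pos": TCP position; "tool_rot": TCP orientation; "force": force on the tool from outside, world axes, zero at the start; "torque": the same for the moment, N m; "width": finger opening in mm; "gripper_force": force on a finger pad.
Only numpy, scipy, OpenCV 4.12 (cv2) and the standard library are available. Lean on these libraries where they do the work, as an engineer would, in place of code of your own. Each camera call takes 0.05 s, during which the arm holds its last target. There are 200 camera calls.

## Working session

There is one attempt and no reset: what is moved stays moved. The work goes in short steps, Python scripts to look and compute and a tool call to move; the robot and the scene stay as the last step left them, time stands still between calls to the robot, and variables do not carry over. Pictures are saved under pics/ and viewed, at most 10 in all, crops included, and the job is handed in when it is done.

Besides the shell and the picture viewer there is one more tool, called after "Request:" as name(argument=value, ...) on one line, values as JSON. step_arm: Moves the arm, as the interface text tells. Shifts and turns lie within -1 to 1; 1 stands for 0.3 m of shift or 90 degrees of turn. Its arguments: {"type":"object","properties":{"plan":{"type":"array"}},"required":["plan"]}

```bash
mkdir -p pics; ls; cat > h.py <<'E'
import numpy as np, cv2
from cell import ctrl
def grab(n):
    d=ctrl.get_image(n); 
    return d
def rays(d,uv):
    uv=np.atleast_2d(np.float64(uv)); xd=(uv-[d['cx'],d['cy']])/[d['fx'],d['fy']]
    x=xd.copy()
    for _ in range(20): x=xd/(1+d['k1']*(x**2).sum(1,keepdims=True))
    return np.c_[x,np.ones(len(x))]
def at_z(d,uv,z):   # intersect with plane world z
    r=rays(d,uv)@d['T'][:3,:3].T; o=d['T'][:3,3]
    return o+r*((z-o[2])/r[:,2])[:,None]
def by_range(d,uv):
    uv=np.atleast_2d(uv).astype(int); z=d['range_z'][uv[:,1],uv[:,0]]
    return (rays(d,uv)*z[:,None])@d['T'][:3,:3].T+d['T'][:3,3]
def cloud(d):
    v,u=np.mgrid[:480,:640]; return by_range(d,np.c_[u.ravel(),v.ravel()]).reshape(480,640,3)
def save(d,f): cv2.imwrite('pics/'+f,d['color'][:,:,::-1])
E
python3 - <<'E'
from h import *
for n in('top','side'):
    d=grab(n); save(d,n+'0.png'); print(n,d['fx'],d['cx'],d['k1'],np.round(d['T'],3).tolist())
print(ctrl.read_state())
E
```

```text
pics
top 448.28971676784306 321.04303612695435 -0.031757779192828316 [[0.028, -0.998, 0.064, 521.57], [-0.999, -0.029, -0.014, 8.124], [0.016, -0.063, -0.998, 898.628], [0.0, 0.0, 0.0, 1.0]]
side 551.3211015661614 308.5746341934562 0.030164393675416155 [[0.851, -0.353, 0.387, 191.251], [-0.524, -0.561, 0.64, -629.084], [-0.009, -0.748, -0.663, 695.621], [0.0, 0.0, 0.0, 1.0]]
{'clock': 0.1, 'qpos': array([-1.38979209,  0.62921376,  0.03842677,  1.51825636, -0.02699455,
        0.99629186, -0.02000732]), 'qd': array([-0.00132886, -0.00151378,  0.00048451, -0.00345003,  0.00025294,
       -0.00036016,  0.00163317]), 'tau': array([ 3.07033588e-03, -5.64539516e+01,  1.23039655e+00, -1.93976694e+01,
        1.12679190e-02,  5.35593135e-03, -8.91516578e-06]), 'eef_pos': array([158.63520253, 629.81837115, 252.51024326]), 'tool_rot': array([-3.13994061e+00,  8.11407126e-06,  2.89479889e+00]), 'force': array([-0.80831246, -0.62162764, -0.14569704]), 'torque': array([-0.04622068, -0.01992324,  0.08947534]), 'gripper_force': 0.0, 'width': 85.69064168081972}
```

View pics/top0.png

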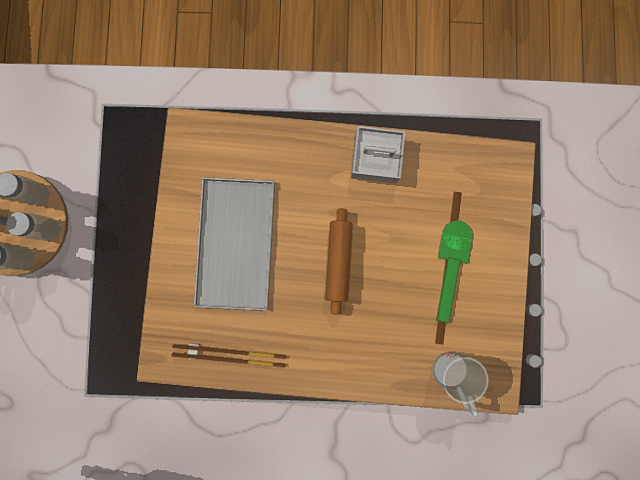

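View pics/side0.png

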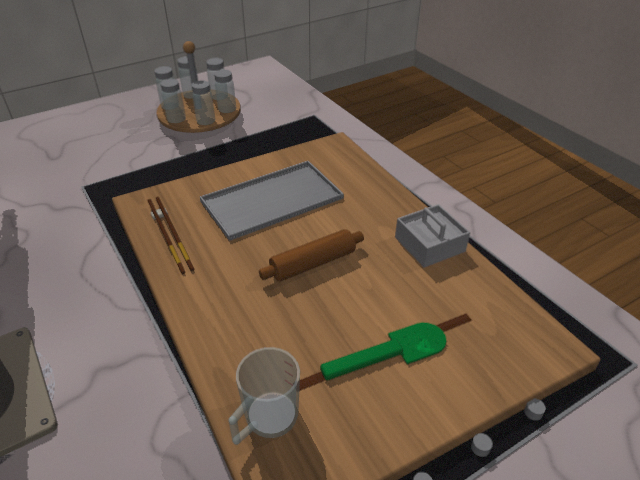

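The top view shows the line running from (457,192) to (439,344) with the green paddle on it, blade up at (456,240). The pin is at (339,261), the tray at (235,245), the mould at (380,155), the cup near (460,378) and the chopsticks near (230,355). The side view agrees, and the arm is out of both pictures.

```bash
cat >> h.py <<'E'
def mask(d,lo,hi):
    return cv2.inRange(cv2.cvtColor(d['color'],cv2.COLOR_RGB2HSV),lo,hi)
def rect(P):
    c,s,a=cv2.minAreaRect(np.float32(P[:,:2])); b=cv2.boxPoints((c,s,a))
    e=max((b[1]-b[0],b[2]-b[1]),key=np.linalg.norm)
    t=np.arctan2(e[1],e[0]); t=(t+np.pi/2)%np.pi-np.pi/2
    return np.round(c,1),np.round(sorted(s),1),round(float(t),4)
def uvs(m): v,u=np.nonzero(m); return np.c_[u,v]
E
python3 - <<'E'
from h import *
d=grab('top'); C=cloud(d); Z=C[...,2]
print('board z samples',[np.round(by_range(d,[p])[0],1) .tolist() for p in((300,140),(400,220),(300,330),(500,200),(150,370))])
hsv=cv2.cvtColor(d['color'],cv2.COLOR_RGB2HSV)
for n,p in dict(line1=(456,205),line2=(440,335),pad=(450,290),board=(400,260),pin=(338,260)).items(): print(n,hsv[p[1],p[0]],C[p[1],p[0]].round(1))
def sub(m,u0,u1,v0,v1):
    o=np.zeros_like(m);o[v0:v1,u0:u1]=m[v0:v1,u0:u1];return o
g=sub(mask(d,(45,120,50),(75,255,255)),400,500,180,350)
uv=uvs(g)
hb=uv[:,1]>268
print('paddle handle',rect(at_z(d,uv[hb],44)),'blade',rect(at_z(d,uv[~hb],36)))
H=at_z(d,uv,40); print('paddle extents x',H[:,0].min(),H[:,0].max())
for n,(u0,u1,v0,v1) in dict(top=(440,475,185,217),bot=(425,455,326,352)).items():
    m=sub(((hsv[...,2]<120)&(mask(d,(45,120,50),(75,255,255))==0)).astype(np.uint8),u0,u1,v0,v1); q=uvs(m)
    print(n,len(q),rect(at_z(d,q,30)), q.min(0),q.max(0))
# pin: cloud higher than 38
def box(u0,u1,v0,v1,zlo):
    P=C[v0:v1,u0:u1].reshape(-1,3); return P[P[:,2]>zlo]
P=box(315,370,200,325,45); print('pin barrel+',rect(P),P[:,2].max(), len(P))
P=P[P[:,2]>58]; print('pin top',rect(P),len(P))
P=box(340,415,120,190,60); print('mould',rect(P),P[:,2].max())
P=box(425,495,340,420,60); print('cup',rect(P),P[:,2].max(),P.min(0),P.max(0))
P=box(165,300,335,370,38); print('chop',rect(P),P[:,2].max())
# tray
P=box(185,285,170,318,37.5); print('tray rim',rect(P),len(P),P[:,2].max())
print('tray corners',at_z(d,[(203,178),(274,180),(268,310),(194,306)],42).round(1).tolist())
P=C[215:275,215:255].reshape(-1,3);print('tray floor',np.median(P[:,2]))
# carousel
P=C[160:290,0:75].reshape(-1,3);P=P[P[:,2]>80];print('carousel',P.min(0),P.max(0))
E
```

```text
board z samples [[792.3, 43.7, 28.9], [639.1, -157.2, 28.1], [420.2, 32.3, 27.1], [685.0, -355.5, 29.3], [337.3, 315.0, 34.0]]
line1 [ 13 154 101] [ 671.7 -266.6   31.9]
line2 [ 13 158 103] [ 417.9 -237.8   32.1]
pad [ 60 134 135] [ 505.2 -252.7   43.6]
board [ 15 132 190] [ 560.6 -158.3   29.1]
pin [ 15 181 151] [555.4 -35.2  72.3]
paddle handle (array([ 496.5, -247.2]), array([ 24.3, 103.8]), -0.1638) blade (array([ 592.9, -264.7]), array([59.3, 96. ]), -0.1695)
paddle extents x 443.81763394685106 639.2429428036683
top 197 (array([ 674. , -266.7]), array([15.8, 50. ]), -0.1169) [451 192] [461 216]
bot 143 (array([ 418.8, -238.1]), array([15.5, 34. ]), -0.0974) [435 326] [444 343]
pin barrel+ (array([555.3, -26.7]), array([ 66.8, 200.1]), -0.0404) 898.627556814093 2153
pin top (array([554.7, -26. ]), array([ 65.8, 197.9]), -0.0377) 1993
mould (array([659.9, -79.5]), array([102.4, 311.1]), -0.2468) 898.627556814093
cup (array([ 432.3, -158.1]), array([ 79.2, 371.4]), 0.8993) 898.627556814093 [ 287.38595696 -295.35425101   60.05483061] [521.56987394   8.12365008 898.62755681]
chop (array([396.9, 115.2]), array([126.2, 303.5]), -1.1033) 898.627556814093
tray rim (array([582.7, 120.4]), array([226.6, 250.6]), -0.0172) 1123 898.627556814093
tray corners [[707.6, 228.1, 42.0], [707.7, 90.9, 42.0], [458.0, 93.7, 42.0], [461.5, 234.2, 42.0]]
tray floor 34.15048363458493
carousel [521.56987394   8.12365008  80.01669759] [692.68120825 576.15933633 898.62755681]
```

```bash
cat >> h.py <<'E'
from scipy.spatial.transform import Rotation as Ro
def plan(wps):
    """wps: (x,y,z,yaw,nrows); prints per-row dx,dy,dz,az from the measured pose, tool pointing down"""
    s=ctrl.read_state(); p=np.array(s['eef_pos']); y=s['tool_rot'][2]
    for x,yy,z,w,n in wps:
        t=np.array([x,yy,z]); dp=(t-p)/n; dw=((w-y+np.pi)%(2*np.pi)-np.pi)/n
        rows=[]
        for i in range(n):
            R=Ro.from_euler('xyz',[np.pi,0,y+dw*i]).as_matrix(); d=R.T@dp/300
            rows.append((*d.round(4),round(-dw/(np.pi/2),4)))
        print((x,yy,z,w),n,'rows'); print('\n'.join(map(str,rows if abs(dw)>1e-3 else rows[:1])))
        p=t;y=w
E
python3 - <<'E'
from h import *
d=grab('top'); C=cloud(d)
def box(u0,u1,v0,v1,zlo,zhi=260):
    P=C[v0:v1,u0:u1].reshape(-1,3); return P[(P[:,2]>zlo)&(P[:,2]<zhi)]
for n,a in dict(pin=(315,370,200,325,42),pintop=(315,370,200,325,62),mould=(340,415,120,190,60),cup=(425,495,340,420,60),tray=(185,285,170,318,38),car=(0,80,160,290,60)).items():
    P=box(*a); print(n,rect(P),len(P),P.min(0).round(),P.max(0).round())
m=mask(d,(5,165,60),(20,255,175)); m[:205]=0;m[318:]=0;m[:,:322]=0;m[:,356:]=0
q=uvs(m);print('pin colour',len(q),rect(at_z(d,q,52)))
s=grab('side')
g=mask(s,(45,120,50),(75,255,255));uv=uvs(g);uv=uv[(uv[:,0]>310)&(uv[:,1]>310)]
P=by_range(s,uv);P=P[(P[:,2]>25)&(P[:,2]<60)];print('paddle side',rect(P),P[:,2].max())
plan([(430,330,255,2.976,8),(530,-253,160,2.976,12),(530,-253,56,2.976,4)])
E
```

```text
pin (array([554.8, -38. ]), array([ 43.9, 199.6]), -0.0402) 2116 [455. -62.  49.] [655. -14.  78.]
pintop (array([554.5, -38.2]), array([ 40.6, 194.9]), -0.047) 1685 [457. -60.  62.] [652. -16.  78.]
mould (array([ 760.6, -105.3]), array([90.8, 92.1]), -0.0826) 2360 [ 712. -154.   60.] [809. -58.  99.]
cup (array([ 347.6, -264.4]), array([78.9, 99.8]), 0.8994) 1544 [ 288. -295.   60.] [ 394. -217.  128.]
tray (array([583.5, 162.9]), array([141.1, 250.7]), -0.0198) 977 [457.  90.  38.] [710. 236.  48.]
car (array([610.1, 553.3]), array([ 89.5, 159.5]), 0.3146) 2501 [521. 505.  60.] [693. 600. 127.]
pin colour 1558 (array([555.1, -37.1]), array([ 41.5, 198.1]), -0.0411)
paddle side (array([ 545.4, -261.2]), array([ 63.7, 203.6]), -0.0852) 47.49019587833118
(430, 330, 255, 2.976) 8 rows
(np.float64(-0.1402), np.float64(-0.0936), np.float64(-0.0009), np.float64(-0.0065))
(np.float64(-0.1392), np.float64(-0.095), np.float64(-0.0009), np.float64(-0.0065))
(np.float64(-0.1382), np.float64(-0.0964), np.float64(-0.0009), np.float64(-0.0065))
(np.float64(-0.1372), np.float64(-0.0978), np.float64(-0.0009), np.float64(-0.0065))
(np.float64(-0.1362), np.float64(-0.0992), np.float64(-0.0009), np.float64(-0.0065))
(np.float64(-0.1352), np.float64(-0.1006), np.float64(-0.0009), np.float64(-0.0065))
(np.float64(-0.1342), np.float64(-0.102), np.float64(-0.0009), np.float64(-0.0065))
(np.float64(-0.1331), np.float64(-0.1033), np.float64(-0.0009), np.float64(-0.0065))
(530, -253, 160, 2.976) 12 rows
(np.float64(-0.0541), np.float64(-0.1552), np.float64(0.0264), -0.0)
(530, -253, 56, 2.976) 4 rows
(np.float64(-0.0), np.float64(-0.0), np.float64(0.0867), -0.0)
```

Request:
step_arm(plan=[{"dx": -0.137, "dy": -0.098, "dz": 0, "az": -0.0065, "gripper": 0.55}, {"dx": -0.137, "dy": -0.098, "dz": 0, "az": -0.0065, "gripper": 0.55}, {"dx": -0.137, "dy": -0.098, "dz": 0, "az": -0.0065, "gripper": 0.55}, {"dx": -0.137, "dy": -0.098, "dz": 0, "az": -0.0065, "gripper": 0.55}, {"dx": -0.137, "dy": -0.098, "dz": 0, "az": -0.0065, "gripper": 0.55}, {"dx": -0.137, "dy": -0.098, "dz": 0, "az": -0.0065, "gripper": 0.55}, {"dx": -0.137, "dy": -0.098, "dz": 0, "az": -0.0065, "gripper": 0.55}, {"dx": -0.137, "dy": -0.098, "dz": 0, "az": -0.0065, "gripper": 0.55}, {"dx": -0.054, "dy": -0.155, "dz": 0.026, "gripper": 0.55}, {"dx": -0.054, "dy": -0.155, "dz": 0.026, "gripper": 0.55}, {"dx": -0.054, "dy": -0.155, "dz": 0.026, "gripper": 0.55}, {"dx": -0.054, "dy": -0.155, "dz": 0.026, "gripper": 0.55}, {"dx": -0.054, "dy": -0.155, "dz": 0.026, "gripper": 0.55}, {"dx": -0.054, "dy": -0.155, "dz": 0.026, "gripper": 0.55}, {"dx": -0.054, "dy": -0.155, "dz": 0.026, "gripper": 0.55}, {"dx": -0.054, "dy": -0.155, "dz": 0.026, "gripper": 0.55}, {"dx": -0.054, "dy": -0.155, "dz": 0.026, "gripper": 0.55}, {"dx": -0.054, "dy": -0.155, "dz": 0.026, "gripper": 0.55}, {"dx": -0.054, "dy": -0.155, "dz": 0.026, "gripper": 0.55}, {"dx": -0.054, "dy": -0.155, "dz": 0.026, "gripper": 0.55}])

```text
invalid input
```

```bash
python3 - <<'E'
from h import *
s=grab('side'); save(s,'side1.png')
q=ctrl.read_state();print(q['clock'],q['eef_pos'],q['tool_rot'],q['width'],q['qpos'].round(2),q['force'])
plan([(530,-253.5,75,2.976,3)])
E
```

```text
0.3 [158.70510368 630.12806542 252.97622746] [-3.14089750e+00 -5.07275390e-05  2.89476844e+00] 85.48770340282127 [-1.39  0.63  0.04  1.52 -0.03  1.   -0.02] [ 1.00815266 -0.19932245  0.43239955]
(530, -253.5, 75, 2.976) 3 rows
(np.float64(-0.6399), np.float64(-0.8513), np.float64(0.1978), np.float64(-0.0172))
(np.float64(-0.6166), np.float64(-0.8683), np.float64(0.1978), np.float64(-0.0172))
(np.float64(-0.5929), np.float64(-0.8846), np.float64(0.1978), np.float64(-0.0172))
```

Request:
step_arm(plan=[{"dx": -0.137, "dy": -0.098, "dz": 0, "ax": 0, "ay": 0, "az": -0.0065, "gripper": 0.55}, {"dx": -0.137, "dy": -0.098, "dz": 0, "ax": 0, "ay": 0, "az": -0.0065, "gripper": 0.55}])

```text
clock: 0.55
eef_pos: [224.9, 552.8, 253.0]
tool_rot: [-3.142, 0.0, 2.917]
force: [1.2, -0.2, -1.2]
width: 51.4
gripper_force: 0.0
```

Request:
step_arm(plan=[{"dx": -0.136, "dy": -0.1, "dz": 0, "ax": 0, "ay": 0, "az": -0.0065, "gripper": 0.55}, {"dx": -0.136, "dy": -0.1, "dz": 0, "ax": 0, "ay": 0, "az": -0.0065, "gripper": 0.55}, {"dx": -0.136, "dy": -0.1, "dz": 0, "ax": 0, "ay": 0, "az": -0.0065, "gripper": 0.55}, {"dx": -0.136, "dy": -0.1, "dz": 0, "ax": 0, "ay": 0, "az": -0.0065, "gripper": 0.55}, {"dx": -0.136, "dy": -0.1, "dz": 0, "ax": 0, "ay": 0, "az": -0.0065, "gripper": 0.55}, {"dx": -0.136, "dy": -0.1, "dz": 0, "ax": 0, "ay": 0, "az": -0.0065, "gripper": 0.55}, {"dx": -0.054, "dy": -0.155, "dz": 0.026, "ax": 0, "ay": 0, "az": 0, "gripper": 0.55}, {"dx": -0.054, "dy": -0.155, "dz": 0.026, "ax": 0, "ay": 0, "az": 0, "gripper": 0.55}, {"dx": -0.054, "dy": -0.155, "dz": 0.026, "ax": 0, "ay": 0, "az": 0, "gripper": 0.55}, {"dx": -0.054, "dy": -0.155, "dz": 0.026, "ax": 0, "ay": 0, "az": 0, "gripper": 0.55}, {"dx": -0.054, "dy": -0.155, "dz": 0.026, "ax": 0, "ay": 0, "az": 0, "gripper": 0.55}, {"dx": -0.054, "dy": -0.155, "dz": 0.026, "ax": 0, "ay": 0, "az": 0, "gripper": 0.55}, {"dx": -0.054, "dy": -0.155, "dz": 0.026, "ax": 0, "ay": 0, "az": 0, "gripper": 0.55}, {"dx": -0.054, "dy": -0.155, "dz": 0.026, "ax": 0, "ay": 0, "az": 0, "gripper": 0.55}, {"dx": -0.054, "dy": -0.155, "dz": 0.026, "ax": 0, "ay": 0, "az": 0, "gripper": 0.55}, {"dx": -0.054, "dy": -0.155, "dz": 0.026, "ax": 0, "ay": 0, "az": 0, "gripper": 0.55}, {"dx": -0.054, "dy": -0.155, "dz": 0.026, "ax": 0, "ay": 0, "az": 0, "gripper": 0.55}, {"dx": -0.054, "dy": -0.155, "dz": 0.026, "ax": 0, "ay": 0, "az": 0, "gripper": 0.55}])

```text
clock: 2.8
eef_pos: [528.8, -255.6, 159.5]
tool_rot: [3.141, 0.0, 2.976]
force: [0.6, -0.1, -0.4]
width: 46.9
gripper_force: 0.0
```

```bash
python3 - <<'E'
from h import *
q=ctrl.read_state();print(q['clock'],q['eef_pos'],q['tool_rot'],q['width'],q['qpos'].round(2),q['force'])
plan([(530,-253.5,75,2.976,3)])
E
```

```text
2.8 [ 528.77553496 -255.62860887  159.50467262] [3.14146983e+00 4.24224641e-04 2.97642680e+00] 46.85299829075694 [ 0.4   0.65  0.01  1.79 -0.01  0.7   1.81] [ 0.55792926 -0.05665656 -0.42052963]
(530, -253.5, 75, 2.976) 3 rows
(np.float64(-0.001), np.float64(0.0026), np.float64(0.0939), np.float64(0.0001))
```

Request:
step_arm(plan=[{"dx": -0.001, "dy": 0.003, "dz": 0.094, "ax": 0, "ay": 0, "az": 0, "gripper": 0.55}, {"dx": -0.001, "dy": 0.003, "dz": 0.094, "ax": 0, "ay": 0, "az": 0, "gripper": 0.55}, {"dx": -0.001, "dy": 0.002, "dz": 0.094, "ax": 0, "ay": 0, "az": 0, "gripper": 0.55}, {"dx": 0, "dy": 0, "dz": 0.03, "ax": 0, "ay": 0, "az": 0, "gripper": 0.55}, {"dx": 0, "dy": 0, "dz": 0.03, "ax": 0, "ay": 0, "az": 0, "gripper": 0.55}, {"dx": 0, "dy": 0, "dz": 0, "ax": 0, "ay": 0, "az": 0, "gripper": 0.55}])

```text
clock: 3.55
eef_pos: [529.9, -251.9, 57.2]
tool_rot: [-3.142, 0.0, 2.976]
force: [-0.5, -0.4, -0.0]
width: 46.9
gripper_force: 0.0
```

```bash
python3 - <<'E'
from h import *
s=grab('side'); save(s,'side1.png')
E
```

```text
(no output)
```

View pics/side1.png

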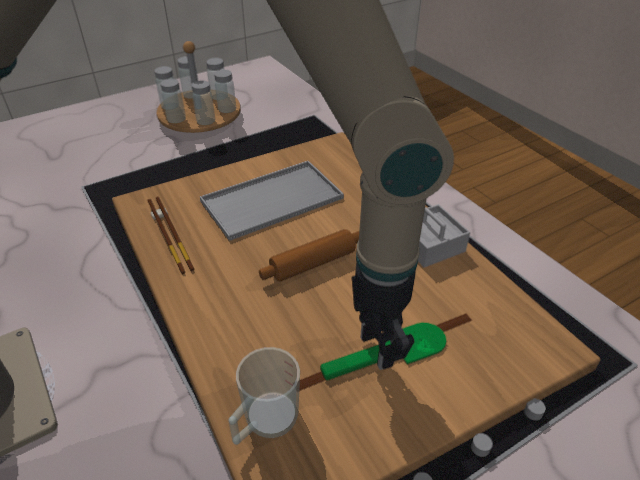

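The fingers straddle the handle at about (390,352), just short of the blade, and nothing is disturbed. I'll lower 2 mm and close.

Request:
step_arm(plan=[{"dx": 0, "dy": 0, "dz": 0.008, "ax": 0, "ay": 0, "az": 0, "gripper": 0.55}, {"dx": 0, "dy": 0, "dz": 0, "ax": 0, "ay": 0, "az": 0, "gripper": 0.1}, {"dx": 0, "dy": 0, "dz": 0, "ax": 0, "ay": 0, "az": 0, "gripper": 0.1}, {"dx": 0, "dy": 0, "dz": 0, "ax": 0, "ay": 0, "az": 0, "gripper": 0.1}, {"dx": 0, "dy": 0, "dz": 0, "ax": 0, "ay": 0, "az": 0, "gripper": 0.1}])

```text
clock: 4.22
eef_pos: [530.0, -252.0, 55.4]
tool_rot: [-3.141, 0.001, 2.976]
force: [-0.4, 0.6, 5.7]
width: 22.2
gripper_force: 59.8
```

```bash
python3 - <<'E'
from h import *
plan([(530,-252,150,2.976,4),(571.5,162.7,150,3.121,12),(571.5,162.7,70,3.121,3)])
E
```

```text
(530, -252, 150, 2.976) 4 rows
(np.float64(0.0), np.float64(0.0), np.float64(-0.0789), np.float64(0.0))
(571.5, 162.7, 150, 3.121) 12 rows
(np.float64(0.0076), np.float64(0.1155), np.float64(0.0), -0.0077)
(np.float64(0.0062), np.float64(0.1156), np.float64(0.0), -0.0077)
(np.float64(0.0048), np.float64(0.1157), np.float64(0.0), -0.0077)
(np.float64(0.0034), np.float64(0.1157), np.float64(0.0), -0.0077)
(np.float64(0.002), np.float64(0.1158), np.float64(0.0), -0.0077)
(np.float64(0.0006), np.float64(0.1158), np.float64(0.0), -0.0077)
(np.float64(-0.0008), np.float64(0.1158), np.float64(0.0), -0.0077)
(np.float64(-0.0022), np.float64(0.1157), np.float64(0.0), -0.0077)
(np.float64(-0.0036), np.float64(0.1157), np.float64(0.0), -0.0077)
(np.float64(-0.005), np.float64(0.1157), np.float64(0.0), -0.0077)
(np.float64(-0.0064), np.float64(0.1156), np.float64(0.0), -0.0077)
(np.float64(-0.0078), np.float64(0.1155), np.float64(0.0), -0.0077)
(571.5, 162.7, 70, 3.121) 3 rows
(np.float64(0.0), np.float64(-0.0), np.float64(0.0889), -0.0)
```

Request:
step_arm(plan=[{"dx": 0, "dy": 0, "dz": -0.04, "ax": 0, "ay": 0, "az": 0, "gripper": 0.1}, {"dx": 0, "dy": 0, "dz": -0.09, "ax": 0, "ay": 0, "az": 0, "gripper": 0.1}, {"dx": 0, "dy": 0, "dz": -0.1, "ax": 0, "ay": 0, "az": 0, "gripper": 0.1}, {"dx": 0, "dy": 0, "dz": -0.09, "ax": 0, "ay": 0, "az": 0, "gripper": 0.1}, {"dx": 0.0076, "dy": 0.1155, "dz": 0, "ax": 0, "ay": 0, "az": -0.0077, "gripper": 0.1}, {"dx": 0.0062, "dy": 0.1156, "dz": 0, "ax": 0, "ay": 0, "az": -0.0077, "gripper": 0.1}, {"dx": 0.0048, "dy": 0.1157, "dz": 0, "ax": 0, "ay": 0, "az": -0.0077, "gripper": 0.1}, {"dx": 0.0034, "dy": 0.1157, "dz": 0, "ax": 0, "ay": 0, "az": -0.0077, "gripper": 0.1}, {"dx": 0.002, "dy": 0.1158, "dz": 0, "ax": 0, "ay": 0, "az": -0.0077, "gripper": 0.1}, {"dx": 0.0006, "dy": 0.1158, "dz": 0, "ax": 0, "ay": 0, "az": -0.0077, "gripper": 0.1}, {"dx": -0.0008, "dy": 0.1158, "dz": 0, "ax": 0, "ay": 0, "az": -0.0077, "gripper": 0.1}, {"dx": -0.0022, "dy": 0.1157, "dz": 0, "ax": 0, "ay": 0, "az": -0.0077, "gripper": 0.1}, {"dx": -0.0036, "dy": 0.1157, "dz": 0, "ax": 0, "ay": 0, "az": -0.0077, "gripper": 0.1}, {"dx": -0.005, "dy": 0.1157, "dz": 0, "ax": 0, "ay": 0, "az": -0.0077, "gripper": 0.1}, {"dx": -0.0064, "dy": 0.1156, "dz": 0, "ax": 0, "ay": 0, "az": -0.0077, "gripper": 0.1}, {"dx": -0.0078, "dy": 0.1155, "dz": 0, "ax": 0, "ay": 0, "az": -0.0077, "gripper": 0.1}, {"dx": 0, "dy": 0, "dz": 0.08, "ax": 0, "ay": 0, "az": 0, "gripper": 0.1}, {"dx": 0, "dy": 0, "dz": 0.08, "ax": 0, "ay": 0, "az": 0, "gripper": 0.1}, {"dx": 0, "dy": 0, "dz": 0, "ax": 0, "ay": 0, "az": 0, "gripper": 0.1}])

```text
clock: 6.6
eef_pos: [569.6, 162.7, 101.5]
tool_rot: [-3.14, -0.004, 3.122]
force: [-0.7, 1.0, 0.2]
width: 22.0
gripper_force: 59.0
```

```bash
python3 - <<'E'
from h import *
s=grab('side'); save(s,'side2.png')
plan([(571.5,162.7,62,3.121,3)])
E
```

```text
(571.5, 162.7, 62, 3.121) 3 rows
(np.float64(-0.001), np.float64(-0.0001), np.float64(0.0451), np.float64(0.0001))
```

View pics/side2.png

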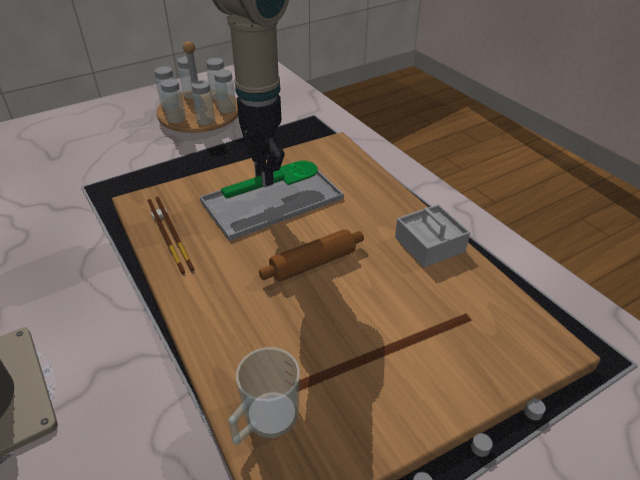

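The paddle is held level over the tray, (222,190) to (317,168), with its shadow inside the tray, and the line is now clear. I'll lower and release.

Request:
step_arm(plan=[{"dx": -0.003, "dy": 0, "dz": 0.06, "ax": 0, "ay": 0, "az": 0, "gripper": 0.1}, {"dx": -0.003, "dy": 0, "dz": 0.05, "ax": 0, "ay": 0, "az": 0, "gripper": 0.1}, {"dx": 0, "dy": 0, "dz": 0.02, "ax": 0, "ay": 0, "az": 0, "gripper": 0.1}, {"dx": 0, "dy": 0, "dz": 0.006, "ax": 0, "ay": 0, "az": 0, "gripper": 0.1}, {"dx": 0, "dy": 0, "dz": 0, "ax": 0, "ay": 0, "az": 0, "gripper": 0.1}])

```text
clock: 7.28
eef_pos: [573.1, 162.9, 62.0]
tool_rot: [3.142, 0.0, 3.122]
force: [0.9, -0.4, -1.4]
width: 22.1
gripper_force: 59.0
```

Request:
step_arm(plan=[{"dx": 0, "dy": 0, "dz": 0.004, "ax": 0, "ay": 0, "az": 0, "gripper": 0.1}, {"dx": 0, "dy": 0, "dz": 0.004, "ax": 0, "ay": 0, "az": 0, "gripper": 0.1}, {"dx": 0, "dy": 0, "dz": 0, "ax": 0, "ay": 0, "az": 0, "gripper": 0.1}, {"dx": 0, "dy": 0, "dz": 0, "ax": 0, "ay": 0, "az": 0, "gripper": 0.35}, {"dx": 0, "dy": 0, "dz": 0, "ax": 0, "ay": 0, "az": 0, "gripper": 0.55}, {"dx": 0, "dy": 0, "dz": 0, "ax": 0, "ay": 0, "az": 0, "gripper": 0.55}, {"dx": 0, "dy": 0, "dz": -0.05, "ax": 0, "ay": 0, "az": 0, "gripper": 0.55}, {"dx": 0, "dy": 0, "dz": -0.1, "ax": 0, "ay": 0, "az": 0, "gripper": 0.55}, {"dx": 0, "dy": 0, "dz": -0.15, "ax": 0, "ay": 0, "az": 0, "gripper": 0.55}])

```text
clock: 8.4
eef_pos: [572.3, 162.7, 150.4]
tool_rot: [-3.141, -0.002, 3.122]
force: [0.9, 0.6, 0.4]
width: 46.9
gripper_force: 0.0
```

```bash
python3 - <<'E'
from h import *
s=grab('side'); t=grab('top')
uv=uvs(mask(s,(45,120,50),(75,255,255)));uv=uv[(uv[:,0]>200)&(uv[:,0]<345)&(uv[:,1]>150)&(uv[:,1]<240)]
print('paddle side @z',rect(at_z(s,uv,43)))
plan([(548,45,150,1.53,10),(548,25,58,1.53,4)])
E
```

```text
paddle side @z (array([586.8, 155.1]), array([ 61.5, 196.7]), -0.0144)
(548, 45, 150, 1.53) 10 rows
(np.float64(0.0087), np.float64(-0.0398), np.float64(0.0017), np.float64(0.1013))
(np.float64(0.0022), np.float64(-0.0407), np.float64(0.0017), np.float64(0.1013))
(np.float64(-0.0042), np.float64(-0.0405), np.float64(0.0017), np.float64(0.1013))
(np.float64(-0.0106), np.float64(-0.0393), np.float64(0.0017), np.float64(0.1013))
(np.float64(-0.0167), np.float64(-0.0371), np.float64(0.0017), np.float64(0.1013))
(np.float64(-0.0224), np.float64(-0.034), np.float64(0.0017), np.float64(0.1013))
(np.float64(-0.0275), np.float64(-0.0301), np.float64(0.0017), np.float64(0.1013))
(np.float64(-0.0319), np.float64(-0.0253), np.float64(0.0017), np.float64(0.1013))
(np.float64(-0.0355), np.float64(-0.0199), np.float64(0.0017), np.float64(0.1013))
(np.float64(-0.0382), np.float64(-0.0141), np.float64(0.0017), np.float64(0.1013))
(548, 25, 58, 1.53) 4 rows
(np.float64(-0.0167), np.float64(0.0007), np.float64(0.0767), -0.0)
```

Request:
step_arm(plan=[{"dx": 0.009, "dy": -0.04, "dz": 0, "ax": 0, "ay": 0, "az": 0.1013, "gripper": 1}, {"dx": 0.002, "dy": -0.041, "dz": 0, "ax": 0, "ay": 0, "az": 0.1013, "gripper": 1}, {"dx": -0.004, "dy": -0.04, "dz": 0, "ax": 0, "ay": 0, "az": 0.1013, "gripper": 1}, {"dx": -0.01, "dy": -0.039, "dz": 0, "ax": 0, "ay": 0, "az": 0.1013, "gripper": 1}, {"dx": -0.016, "dy": -0.037, "dz": 0, "ax": 0, "ay": 0, "az": 0.1013, "gripper": 1}, {"dx": -0.022, "dy": -0.034, "dz": 0, "ax": 0, "ay": 0, "az": 0.1013, "gripper": 1}, {"dx": -0.027, "dy": -0.03, "dz": 0, "ax": 0, "ay": 0, "az": 0.1013, "gripper": 1}, {"dx": -0.032, "dy": -0.025, "dz": 0, "ax": 0, "ay": 0, "az": 0.1013, "gripper": 1}, {"dx": -0.035, "dy": -0.02, "dz": 0, "ax": 0, "ay": 0, "az": 0.1013, "gripper": 1}, {"dx": -0.038, "dy": -0.014, "dz": 0, "ax": 0, "ay": 0, "az": 0.1013, "gripper": 1}, {"dx": 0, "dy": 0, "dz": 0, "ax": 0, "ay": 0, "az": 0, "gripper": 1}])

```text
clock: 9.88
eef_pos: [544.0, 44.1, 149.8]
tool_rot: [3.142, 0.001, 1.53]
force: [0.4, 0.5, -0.7]
width: 85.5
gripper_force: 0.0
```

```bash
python3 - <<'E'
from h import *
q=ctrl.read_state();print(q['qpos'].round(2))
plan([(555,32,54,1.53,5)])
t=grab('top');save(t,'top2.png')
E
```

```text
[-0.43  0.67  0.46  1.92 -0.46  0.66  0.28]
(555, 32, 54, 1.53) 5 rows
(np.float64(-0.0077), np.float64(0.0076), np.float64(0.0639), np.float64(0.0))
```

View pics/top2.png

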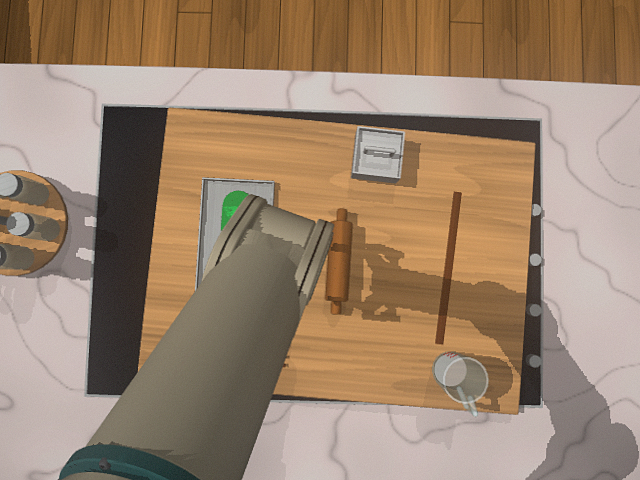

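The paddle blade lies in the tray at (235,212). The line is fully clear from (457,192) to (440,344), and the pin hasn't moved from (339,261). I'll refine the line fit while descending behind the pin.

```bash
cat >> h.py <<'E'
def pin_side(d):
    """pin pose from the side depth picture: points above the board and brown, left after cutting out the robot"""
    C=cloud(d); hsv=cv2.cvtColor(d['color'],cv2.COLOR_RGB2HSV)
    m=(hsv[...,0]>5)&(hsv[...,0]<20)&(hsv[...,1]>130)&(C[...,2]>46)&(C[...,2]<80)&(C[...,0]>420)&(C[...,0]<700)&(C[...,1]<40)&(C[...,1]>-330)
    m=cv2.morphologyEx(m.astype(np.uint8),cv2.MORPH_OPEN,np.ones((3,3)))
    P=C[m>0]; return len(P),rect(P)
E
python3 - <<'E'
from h import *
t=grab('top'); h=cv2.cvtColor(t['color'],cv2.COLOR_RGB2HSV)
m=np.zeros((480,640),np.uint8); m[188:348,432:466]=(h[188:348,432:466,2]<125)&(h[188:348,432:466,1]>130)
n,l,st,_=cv2.connectedComponentsWithStats(m); k=1+st[1:,4].argmax(); print(st[k],rect(at_z(t,uvs(l==k),30)))
print('pin side',pin_side(grab('side')))
E
```

```text
[ 436  192   26  152 1218] (array([ 550.3, -253.2]), array([ 17.4, 298.9]), -0.1182)
pin side (2315, (array([556.3, -40.4]), array([ 41.9, 199.8]), -0.0479))
```

Request:
step_arm(plan=[{"dx": -0.008, "dy": 0.008, "dz": 0.09, "ax": 0, "ay": 0, "az": 0, "gripper": 1}, {"dx": -0.008, "dy": 0.008, "dz": 0.1, "ax": 0, "ay": 0, "az": 0, "gripper": 1}, {"dx": -0.008, "dy": 0.008, "dz": 0.08, "ax": 0, "ay": 0, "az": 0, "gripper": 1}, {"dx": -0.008, "dy": 0.008, "dz": 0.045, "ax": 0, "ay": 0, "az": 0, "gripper": 1}, {"dx": 0, "dy": 0, "dz": 0, "ax": 0, "ay": 0, "az": 0, "gripper": 1}])

```text
clock: 10.65
eef_pos: [553.2, 34.9, 54.4]
tool_rot: [-3.14, -0.0, 1.531]
force: [-0.1, 0.3, 0.1]
width: 85.6
gripper_force: 0.0
```

Request:
step_arm(plan=[{"dx": -0.025, "dy": 0, "dz": 0, "ax": 0, "ay": 0, "az": 0, "gripper": 1}, {"dx": -0.025, "dy": 0, "dz": 0, "ax": 0, "ay": 0, "az": 0, "gripper": 1}, {"dx": -0.025, "dy": 0, "dz": 0, "ax": 0, "ay": 0, "az": 0, "gripper": 1}, {"dx": -0.015, "dy": 0, "dz": 0, "ax": 0, "ay": 0, "az": 0, "gripper": 1}, {"dx": -0.01, "dy": 0, "dz": 0, "ax": 0, "ay": 0, "az": 0, "gripper": 1}, {"dx": -0.01, "dy": 0, "dz": 0, "ax": 0, "ay": 0, "az": 0, "gripper": 1}, {"dx": -0.01, "dy": 0, "dz": 0, "ax": 0, "ay": 0, "az": 0, "gripper": 1}, {"dx": -0.01, "dy": 0, "dz": 0, "ax": 0, "ay": 0, "az": 0, "gripper": 1}, {"dx": -0.01, "dy": 0, "dz": 0, "ax": 0, "ay": 0, "az": 0, "gripper": 1}, {"dx": -0.01, "dy": 0, "dz": 0, "ax": 0, "ay": 0, "az": 0, "gripper": 1}, {"dx": -0.01, "dy": 0, "dz": 0, "ax": 0, "ay": 0, "az": 0, "gripper": 1}, {"dx": -0.01, "dy": 0, "dz": 0, "ax": 0, "ay": 0, "az": 0, "gripper": 1}, {"dx": -0.01, "dy": 0, "dz": 0, "ax": 0, "ay": 0, "az": 0, "gripper": 1}, {"dx": -0.01, "dy": 0, "dz": 0, "ax": 0, "ay": 0, "az": 0, "gripper": 1}])

```text
clock: 12.4
eef_pos: [551.1, -22.3, 55.0]
tool_rot: [-3.142, -0.0, 1.53]
force: [-0.7, 0.2, -0.0]
width: 85.4
gripper_force: 0.1
```

```bash
python3 - <<'E'
from h import *
s=grab('side');save(s,'side3.png')
print('pin side',pin_side(s)); t=grab('top'); save(t,'top3.png')
C=cloud(t); h=cv2.cvtColor(t['color'],cv2.COLOR_RGB2HSV)
m=(C[...,2]>48)&(C[...,2]<82)&(h[...,1]>130)&(h[...,0]<20)&(C[...,0]>420)&(C[...,0]<690)&(abs(C[...,1]+120)<160)
print('top',m.sum(),rect(C[m]))
E
```

```text
pin side (2353, (array([555.4, -59.5]), array([ 40.4, 199.6]), -0.0571))
top 88 (array([642.9, -67.7]), array([18.6, 34.7]), 1.1176)
```

View pics/side3.png

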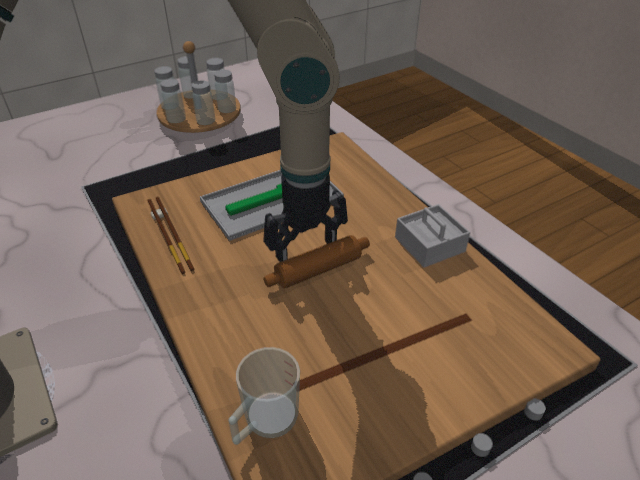

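Both fingertips bear on the barrel, at (278,258) and (330,240), and the pin has rolled about 19 mm straight. I'll go on rolling it while turning gradually to the line's angle.

Request:
step_arm(plan=[{"dx": -0.012, "dy": 0, "dz": 0, "ax": 0, "ay": 0, "az": 0.0024, "gripper": 1}, {"dx": -0.015, "dy": 0, "dz": 0, "ax": 0, "ay": 0, "az": 0.0024, "gripper": 1}, {"dx": -0.018, "dy": 0, "dz": 0, "ax": 0, "ay": 0, "az": 0.0024, "gripper": 1}, {"dx": -0.02, "dy": 0, "dz": 0, "ax": 0, "ay": 0, "az": 0.0024, "gripper": 1}, {"dx": -0.02, "dy": 0, "dz": 0, "ax": 0, "ay": 0, "az": 0.0024, "gripper": 1}, {"dx": -0.02, "dy": 0, "dz": 0, "ax": 0, "ay": 0, "az": 0.0024, "gripper": 1}, {"dx": -0.02, "dy": 0, "dz": 0, "ax": 0, "ay": 0, "az": 0.0024, "gripper": 1}, {"dx": -0.02, "dy": 0, "dz": 0, "ax": 0, "ay": 0, "az": 0.0024, "gripper": 1}, {"dx": -0.02, "dy": 0, "dz": 0, "ax": 0, "ay": 0, "az": 0.0024, "gripper": 1}, {"dx": -0.02, "dy": 0, "dz": 0, "ax": 0, "ay": 0, "az": 0.0024, "gripper": 1}, {"dx": -0.02, "dy": 0, "dz": 0, "ax": 0, "ay": 0, "az": 0.0024, "gripper": 1}, {"dx": -0.02, "dy": 0, "dz": 0, "ax": 0, "ay": 0, "az": 0.0024, "gripper": 1}, {"dx": -0.02, "dy": 0, "dz": 0, "ax": 0, "ay": 0, "az": 0.0024, "gripper": 1}, {"dx": -0.02, "dy": 0, "dz": 0, "ax": 0, "ay": 0, "az": 0.0024, "gripper": 1}, {"dx": -0.02, "dy": 0, "dz": 0, "ax": 0, "ay": 0, "az": 0.0024, "gripper": 1}, {"dx": -0.018, "dy": 0, "dz": 0, "ax": 0, "ay": 0, "az": 0.0024, "gripper": 1}, {"dx": -0.015, "dy": 0, "dz": 0, "ax": 0, "ay": 0, "az": 0.0024, "gripper": 1}, {"dx": -0.012, "dy": 0, "dz": 0, "ax": 0, "ay": 0, "az": 0.0024, "gripper": 1}])

```text
clock: 14.75
eef_pos: [543.9, -121.1, 55.0]
tool_rot: [-3.141, -0.0, 1.462]
force: [0.5, 0.2, 0.2]
width: 85.6
gripper_force: 0.1
```

```bash
python3 - <<'E'
from h import *
s=grab('side')
print('pin side',pin_side(s)); print(ctrl.read_state()['eef_pos'])
E
```

```text
pin side (2766, (array([ 550.8, -162. ]), array([ 43. , 199.2]), -0.0861))
[ 543.84666781 -121.69948209   55.02962973]
```

Request:
step_arm(plan=[{"dx": -0.012, "dy": 0, "dz": 0, "ax": 0, "ay": 0, "az": 0.0015, "gripper": 1}, {"dx": -0.015, "dy": 0, "dz": 0, "ax": 0, "ay": 0, "az": 0.0015, "gripper": 1}, {"dx": -0.015, "dy": 0, "dz": 0, "ax": 0, "ay": 0, "az": 0.0015, "gripper": 1}, {"dx": -0.015, "dy": 0, "dz": 0, "ax": 0, "ay": 0, "az": 0, "gripper": 1}, {"dx": -0.015, "dy": 0, "dz": 0, "ax": 0, "ay": 0, "az": 0, "gripper": 1}, {"dx": -0.015, "dy": 0, "dz": 0, "ax": 0, "ay": 0, "az": 0, "gripper": 1}, {"dx": -0.015, "dy": 0, "dz": 0, "ax": 0, "ay": 0, "az": 0, "gripper": 1}, {"dx": -0.015, "dy": 0, "dz": 0, "ax": 0, "ay": 0, "az": 0, "gripper": 1}, {"dx": -0.015, "dy": 0, "dz": 0, "ax": 0, "ay": 0, "az": 0, "gripper": 1}, {"dx": -0.015, "dy": 0, "dz": 0, "ax": 0, "ay": 0, "az": 0, "gripper": 1}, {"dx": -0.015, "dy": 0, "dz": 0, "ax": 0, "ay": 0, "az": 0, "gripper": 1}, {"dx": -0.015, "dy": 0, "dz": 0, "ax": 0, "ay": 0, "az": 0, "gripper": 1}, {"dx": -0.015, "dy": 0, "dz": 0, "ax": 0, "ay": 0, "az": 0, "gripper": 1}, {"dx": -0.01, "dy": 0, "dz": 0, "ax": 0, "ay": 0, "az": 0, "gripper": 1}, {"dx": -0.007, "dy": 0, "dz": 0, "ax": 0, "ay": 0, "az": 0, "gripper": 1}, {"dx": 0, "dy": 0, "dz": 0, "ax": 0, "ay": 0, "az": 0, "gripper": 1}])

```text
clock: 16.8
eef_pos: [536.7, -183.3, 55.0]
tool_rot: [-3.142, 0.0, 1.455]
force: [-0.7, 0.5, 0.1]
width: 85.4
gripper_force: 0.0
```

```bash
python3 - <<'E'
from h import *
s=grab('side'); save(s,'side4.png')
print('pin side',pin_side(s)); print(ctrl.read_state()['eef_pos'])
t=grab('top'); C=cloud(t); h=cv2.cvtColor(t['color'],cv2.COLOR_RGB2HSV)
m=(C[...,2]>48)&(C[...,2]<82)&(h[...,1]>130)&(h[...,0]<20)&(C[...,0]>420)&(C[...,0]<690)&(abs(C[...,1]+200)<100)
print('top',m.sum(),rect(C[m])); save(t,'top4.png')
E
```

```text
pin side (3194, (array([ 548.8, -219.4]), array([ 50.8, 200.4]), -0.0366))
[ 536.77470244 -183.05382595   54.9291182 ]
top 402 (array([ 550.7, -200.7]), array([ 58.3, 197.7]), -0.1919)
```

View pics/top4.png

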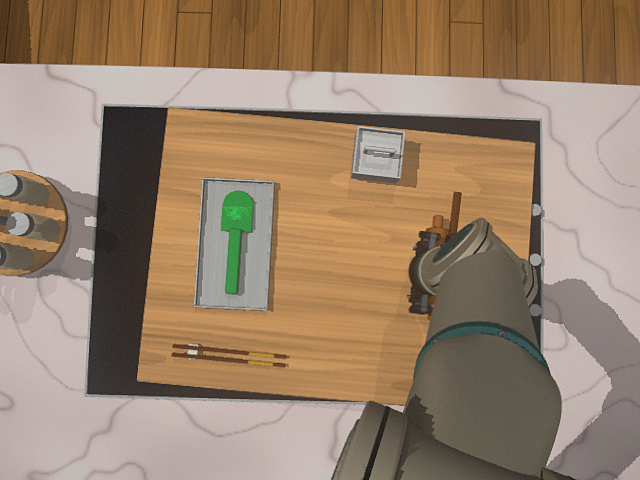

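The paddle lies flat in the tray, (237,192) to (232,293). The pin is near (435,265), mostly hidden by the arm. I'll use the crest of the pin in the side depth picture for a cleaner fit.

```bash
cat >> h.py <<'E'
def pin_fit(d,ylo,yhi):
    C=cloud(d); hsv=cv2.cvtColor(d['color'],cv2.COLOR_RGB2HSV)
    m=(hsv[...,0]>5)&(hsv[...,0]<20)&(hsv[...,1]>130)&(C[...,2]>40)&(C[...,2]<80)&(C[...,0]>420)&(C[...,0]<680)&(C[...,1]<yhi)&(C[...,1]>ylo)
    P=C[m]; res=[]
    from scipy.optimize import least_squares
    B=P[(P[:,0]>P[:,0].min()+32)&(P[:,0]<P[:,0].max()-32)]
    def f(q): # distance to a cylinder r=22 with horizontal axis at z=q[2]
        v=np.array([np.cos(q[1]),np.sin(q[1])]); lat=-(B[:,0]-550)*v[1]+(B[:,1]-q[0])*v[0]
        return np.hypot(lat,B[:,2]-q[2])-22
    r=least_squares(f,[np.median(B[:,1]),-.1,52],loss='soft_l1',f_scale=2)
    return 'y@550,ang,z',r.x.round(3),len(B),'x range',P[:,0].min().round(),P[:,0].max().round()
E
python3 - <<'E'
from h import *
s=grab('side'); print(pin_fit(s,-262,-185))
E
```

```text
('y@550,ang,z', array([-2.20989e+02, -3.80000e-02,  5.27560e+01]), 2513, 'x range', np.float64(449.0), np.float64(649.0))
```

```bash
python3 - <<'E'
import cv2
i=cv2.imread('pics/side4.png')[180:430,200:520]; cv2.imwrite('pics/c4.png',cv2.resize(i,None,fx=2,fy=2))
E
```

```text
(no output)
```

View pics/c4.png

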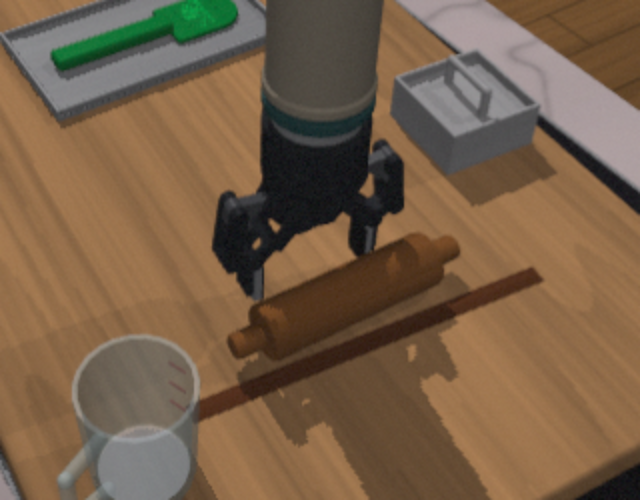

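```bash
python3 - <<'E'
from h import *
s=grab('side'); C=cloud(s); h=cv2.cvtColor(s['color'],cv2.COLOR_RGB2HSV)
m=(C[...,2]>38)&(C[...,2]<95)&((h[...,2]<70)|(h[...,1]<80))&(abs(C[...,0]-540)<110)&(abs(C[...,1]+180)<60)
n,l,st,c=cv2.connectedComponentsWithStats(m.astype(np.uint8))
for k in range(1,n):
    if st[k,4]>30:
        P=C[l==k]; print(st[k],np.percentile(P,[2,50,98],axis=0).round(0).tolist())
hh=(h[...,0]>5)&(h[...,0]<20)&(h[...,1]>130)&(C[...,2]>45)&(C[...,2]<82)&(C[...,1]<-185)&(C[...,1]>-262)
P=C[hh]
for a in range(445,655,15):
    q=P[(P[:,0]>=a)&(P[:,0]<a+15)]
    if len(q)>5: t=q[q[:,2]>np.percentile(q[:,2],90)-1]; print(a,len(q),'y',np.percentile(q[:,1],[3,97]).round(),'crest y',t[:,1].mean().round(1),'zmax',np.percentile(q[:,2],97).round(1))
print(ctrl.read_state()['tool_rot'])
E
```

```text
[314 285  89  75 634] [[450.0, -239.0, 45.0], [554.0, -211.0, 69.0], [599.0, -180.0, 93.0]]
[314 309  19  21 218] [[475.0, -190.0, 52.0], [488.0, -186.0, 73.0], [495.0, -173.0, 95.0]]
445 135 y [-228. -212.] crest y -218.8 zmax 64.1
460 214 y [-238. -210.] crest y -221.9 zmax 70.1
475 342 y [-241. -202.] crest y -219.8 zmax 75.4
490 290 y [-242. -209.] crest y -219.8 zmax 75.8
505 285 y [-242. -207.] crest y -220.7 zmax 76.1
520 278 y [-243. -208.] crest y -221.0 zmax 75.6
535 282 y [-243. -209.] crest y -221.9 zmax 75.8
550 274 y [-244. -209.] crest y -222.4 zmax 76.0
565 264 y [-245. -211.] crest y -223.8 zmax 76.0
580 255 y [-245. -212.] crest y -223.2 zmax 75.7
595 259 y [-246. -212.] crest y -224.2 zmax 76.1
610 203 y [-246. -211.] crest y -224.3 zmax 75.7
625 75 y [-235. -219.] crest y -224.8 zmax 64.4
640 54 y [-235. -217.] crest y -225.6 zmax 64.3
[-3.14150552e+00 -1.78948195e-04  1.45569647e+00]
```

The crest fit shows the pin's yaw at about -0.04, while the fingers stand at -0.115. Only the far finger touches, and the tool sits 12 mm off the pin's centre. I'll back off, re-centre and push more slowly.

Request:
step_arm(plan=[{"dx": 0.02, "dy": 0, "dz": 0, "ax": 0, "ay": 0, "az": 0, "gripper": 1}, {"dx": 0.02, "dy": 0, "dz": 0, "ax": 0, "ay": 0, "az": 0, "gripper": 1}, {"dx": 0, "dy": 0.018, "dz": 0, "ax": 0, "ay": 0, "az": 0, "gripper": 1}, {"dx": 0, "dy": 0.018, "dz": 0, "ax": 0, "ay": 0, "az": 0, "gripper": 1}, {"dx": -0.012, "dy": 0, "dz": 0, "ax": 0, "ay": 0, "az": 0, "gripper": 1}, {"dx": -0.012, "dy": 0, "dz": 0, "ax": 0, "ay": 0, "az": 0, "gripper": 1}, {"dx": -0.006, "dy": 0, "dz": 0, "ax": 0, "ay": 0, "az": 0, "gripper": 1}, {"dx": -0.006, "dy": 0, "dz": 0, "ax": 0, "ay": 0, "az": 0, "gripper": 1}, {"dx": -0.006, "dy": 0, "dz": 0, "ax": 0, "ay": 0, "az": 0, "gripper": 1}, {"dx": -0.006, "dy": 0, "dz": 0, "ax": 0, "ay": 0, "az": 0, "gripper": 1}, {"dx": -0.006, "dy": 0, "dz": 0, "ax": 0, "ay": 0, "az": 0, "gripper": 1}, {"dx": -0.006, "dy": 0, "dz": 0, "ax": 0, "ay": 0, "az": 0, "gripper": 1}, {"dx": -0.006, "dy": 0, "dz": 0, "ax": 0, "ay": 0, "az": 0, "gripper": 1}, {"dx": -0.006, "dy": 0, "dz": 0, "ax": 0, "ay": 0, "az": 0, "gripper": 1}, {"dx": -0.006, "dy": 0, "dz": 0, "ax": 0, "ay": 0, "az": 0, "gripper": 1}, {"dx": -0.006, "dy": 0, "dz": 0, "ax": 0, "ay": 0, "az": 0, "gripper": 1}, {"dx": -0.004, "dy": 0, "dz": 0, "ax": 0, "ay": 0, "az": 0, "gripper": 1}, {"dx": -0.002, "dy": 0, "dz": 0, "ax": 0, "ay": 0, "az": 0, "gripper": 1}])

```text
clock: 19.25
eef_pos: [545.7, -199.4, 55.0]
tool_rot: [-3.142, 0.0, 1.455]
force: [0.0, 1.5, -0.5]
width: 85.5
gripper_force: 0.1
```

```bash
python3 - <<'E'
from h import *
s=grab('side'); print(pin_fit(s,-275,-185)); print(ctrl.read_state()['tool_rot'][2])
E
```

```text
('y@550,ang,z', array([-2.3607e+02, -4.1000e-02,  5.2744e+01]), 2593, 'x range', np.float64(448.0), np.float64(648.0))
1.4553220518456524
```

The pin rolled 15 mm with its yaw unchanged, so it rolls straight and pushing from behind doesn't steer it. I'll straddle it diagonally, one finger on each side and nothing gripped, and turn it with a gentle couple.

```bash
python3 - <<'E'
from h import *
plan([(547,-193,55,1.455,1),(547,-193,130,1.455,3),(548,-233,130,2.664,8),(548,-233,55,2.664,4)])
E
```

```text
(547, -193, 55, 1.455) 1 rows
(np.float64(0.0218), np.float64(0.0017), np.float64(-0.0001), np.float64(0.0002))
(547, -193, 130, 1.455) 3 rows
(np.float64(-0.0), np.float64(0.0), np.float64(-0.0833), -0.0)
(548, -233, 130, 2.664) 8 rows
(np.float64(-0.0165), np.float64(0.0023), np.float64(0.0), -0.0962)
(np.float64(-0.0167), np.float64(-0.0002), np.float64(-0.0), -0.0962)
(np.float64(-0.0165), np.float64(-0.0027), np.float64(-0.0), -0.0962)
(np.float64(-0.0159), np.float64(-0.0051), np.float64(-0.0), -0.0962)
(np.float64(-0.0149), np.float64(-0.0075), np.float64(-0.0), -0.0962)
(np.float64(-0.0136), np.float64(-0.0096), np.float64(-0.0), -0.0962)
(np.float64(-0.012), np.float64(-0.0116), np.float64(-0.0), -0.0962)
(np.float64(-0.0101), np.float64(-0.0132), np.float64(-0.0), -0.0962)
(548, -233, 55, 2.664) 4 rows
(np.float64(0.0), np.float64(-0.0), np.float64(0.0625), -0.0)
```

Request:
step_arm(plan=[{"dx": 0.022, "dy": 0, "dz": 0, "ax": 0, "ay": 0, "az": 0, "gripper": 1}, {"dx": 0, "dy": 0, "dz": -0.08, "ax": 0, "ay": 0, "az": 0, "gripper": 1}, {"dx": 0, "dy": 0, "dz": -0.09, "ax": 0, "ay": 0, "az": 0, "gripper": 1}, {"dx": 0, "dy": 0, "dz": -0.08, "ax": 0, "ay": 0, "az": 0, "gripper": 1}, {"dx": -0.0165, "dy": 0.002, "dz": 0, "ax": 0, "ay": 0, "az": -0.0962, "gripper": 1}, {"dx": -0.0165, "dy": 0, "dz": 0, "ax": 0, "ay": 0, "az": -0.0962, "gripper": 1}, {"dx": -0.0165, "dy": -0.003, "dz": 0, "ax": 0, "ay": 0, "az": -0.0962, "gripper": 1}, {"dx": -0.016, "dy": -0.005, "dz": 0, "ax": 0, "ay": 0, "az": -0.0962, "gripper": 1}, {"dx": -0.015, "dy": -0.0075, "dz": 0, "ax": 0, "ay": 0, "az": -0.0962, "gripper": 1}, {"dx": -0.0135, "dy": -0.0095, "dz": 0, "ax": 0, "ay": 0, "az": -0.0962, "gripper": 1}, {"dx": -0.012, "dy": -0.0115, "dz": 0, "ax": 0, "ay": 0, "az": -0.0962, "gripper": 1}, {"dx": -0.01, "dy": -0.013, "dz": 0, "ax": 0, "ay": 0, "az": -0.0962, "gripper": 1}, {"dx": 0, "dy": 0, "dz": 0, "ax": 0, "ay": 0, "az": 0, "gripper": 1}])

```text
clock: 20.92
eef_pos: [547.4, -232.6, 130.0]
tool_rot: [3.141, -0.0, 2.662]
force: [0.3, 1.7, 0.0]
width: 85.4
gripper_force: 0.0
```

```bash
python3 - <<'E'
from h import *
s=grab('side'); print(pin_fit(s,-275,-185)); print(ctrl.read_state()['qpos'].round(2))
plan([(548,-233,55,2.664,4)])
E
```

```text
('y@550,ang,z', array([-2.36194e+02, -4.10000e-02,  5.26650e+01]), 2275, 'x range', np.float64(448.0), np.float64(649.0))
[ 0.32  0.71  0.06  1.79 -0.07  0.65  1.5 ]
(548, -233, 55, 2.664) 4 rows
(np.float64(-0.0008), np.float64(-0.0003), np.float64(0.0624), np.float64(-0.0004))
```

Request:
step_arm(plan=[{"dx": 0, "dy": 0, "dz": 0.07, "ax": 0, "ay": 0, "az": 0, "gripper": 1}, {"dx": 0, "dy": 0, "dz": 0.07, "ax": 0, "ay": 0, "az": 0, "gripper": 1}, {"dx": 0, "dy": 0, "dz": 0.07, "ax": 0, "ay": 0, "az": 0, "gripper": 1}, {"dx": 0, "dy": 0, "dz": 0.038, "ax": 0, "ay": 0, "az": 0, "gripper": 1}, {"dx": 0, "dy": 0, "dz": 0, "ax": 0, "ay": 0, "az": 0.04, "gripper": 1}, {"dx": 0, "dy": 0, "dz": 0, "ax": 0, "ay": 0, "az": 0.04, "gripper": 1}, {"dx": 0, "dy": 0, "dz": 0, "ax": 0, "ay": 0, "az": 0.04, "gripper": 1}, {"dx": 0, "dy": 0, "dz": 0, "ax": 0, "ay": 0, "az": 0.04, "gripper": 1}, {"dx": 0, "dy": 0, "dz": 0, "ax": 0, "ay": 0, "az": 0.02, "gripper": 1}, {"dx": 0, "dy": 0, "dz": 0, "ax": 0, "ay": 0, "az": 0.02, "gripper": 1}, {"dx": 0, "dy": 0, "dz": 0, "ax": 0, "ay": 0, "az": 0.01, "gripper": 1}, {"dx": 0, "dy": 0, "dz": 0, "ax": 0, "ay": 0, "az": 0.01, "gripper": 1}, {"dx": 0, "dy": 0, "dz": 0, "ax": 0, "ay": 0, "az": 0.01, "gripper": 1}, {"dx": 0, "dy": 0, "dz": 0, "ax": 0, "ay": 0, "az": 0.01, "gripper": 1}, {"dx": 0, "dy": 0, "dz": 0, "ax": 0, "ay": 0, "az": 0.01, "gripper": 1}, {"dx": 0, "dy": 0, "dz": 0, "ax": 0, "ay": 0, "az": 0, "gripper": 1}])

```text
clock: 22.98
eef_pos: [547.5, -232.5, 55.6]
tool_rot: [-3.141, -0.0, 2.271]
force: [0.5, 0.6, 0.6]
width: 85.3
gripper_force: 0.3
```

```bash
python3 - <<'E'
from h import *
s=grab('side'); print(pin_fit(s,-275,-185)); save(s,'side5.png'); q=ctrl.read_state(); print(q['tool_rot'][2],q['torque'],q['force'])
E
```

```text
('y@550,ang,z', array([-2.3255e+02, -6.7000e-02,  5.2713e+01]), 1788, 'x range', np.float64(448.0), np.float64(649.0))
2.2716542793851406 [-0.1215287   0.03181908  0.03819008] [ 0.3558597  -0.85380172  0.32319173]
```

The couple works: yaw is now -0.067 with negligible force. I'll turn it the rest of the way.

Request:
step_arm(plan=[{"dx": 0, "dy": 0, "dz": 0, "ax": 0, "ay": 0, "az": 0.007, "gripper": 1}, {"dx": 0, "dy": 0, "dz": 0, "ax": 0, "ay": 0, "az": 0.007, "gripper": 1}, {"dx": 0, "dy": 0, "dz": 0, "ax": 0, "ay": 0, "az": 0.007, "gripper": 1}, {"dx": 0, "dy": 0, "dz": 0, "ax": 0, "ay": 0, "az": 0.007, "gripper": 1}, {"dx": 0, "dy": 0, "dz": 0, "ax": 0, "ay": 0, "az": 0.003, "gripper": 1}, {"dx": 0, "dy": 0, "dz": 0, "ax": 0, "ay": 0, "az": 0, "gripper": 1}])

```text
clock: 23.78
eef_pos: [547.5, -232.5, 55.6]
tool_rot: [-3.142, -0.0, 2.223]
force: [0.2, 0.6, -1.0]
width: 85.3
gripper_force: 0.5
```

```bash
python3 - <<'E'
from h import *
s=grab('side'); print(pin_fit(s,-275,-185)); save(s,'side5.png'); q=ctrl.read_state(); print(q['tool_rot'][2],q['torque'],q['force'])
E
```

```text
('y@550,ang,z', array([-2.3256e+02, -1.1500e-01,  5.2753e+01]), 1809, 'x range', np.float64(448.0), np.float64(647.0))
2.2229671815753265 [ 0.01801774 -0.03541016  0.08655037] [0.44112176 0.25077242 0.00351072]
```

```bash
python3 - <<'E'
from h import *
s=grab('side'); h=cv2.cvtColor(s['color'],cv2.COLOR_RGB2HSV)
# line pixels: sample V across the predicted line and keep dark wood near it (z=30 plane)
v,u=np.mgrid[240:420,290:520]; uv=np.c_[u.ravel(),v.ravel()]
W=at_z(s,uv,30); lat=(W[:,1]+253.2)*np.cos(.115)+(W[:,0]-550.3)*np.sin(.115)
hv=h[uv[:,1],uv[:,0]]; m=(abs(lat)<25)&(hv[:,2]<112)&(hv[:,1]>140)&(W[:,0]>620)&(W[:,0]<705)
P=W[m]; print('far part',len(P),rect(P))
P=W[(abs(lat)<25)&(hv[:,2]<112)&(hv[:,1]>140)&(W[:,0]>405)&(W[:,0]<440)]; print('near part',len(P),len(P)>20 and rect(P))
c=np.array([547.5,-232.5]); d=20.5; t=-.115
plan([(c[0]+d*np.sin(t),c[1]-d*np.cos(t),55.6,2.243,10)])
E
```

```text
far part 467 (array([ 660.4, -256.7]), array([31.7, 84. ]), -0.111)
near part 190 (array([ 424.5, -238.1]), array([15.6, 31.8]), -0.0734)
(np.float64(545.1476928879299), np.float64(-252.86459307844143), 55.6, 2.243) 10 rows
(np.float64(-0.0049), np.float64(-0.0047), np.float64(-0.0), np.float64(-0.0013))
(np.float64(-0.0049), np.float64(-0.0047), np.float64(-0.0), np.float64(-0.0013))
(np.float64(-0.0049), np.float64(-0.0047), np.float64(-0.0), np.float64(-0.0013))
(np.float64(-0.0049), np.float64(-0.0048), np.float64(-0.0), np.float64(-0.0013))
(np.float64(-0.0049), np.float64(-0.0048), np.float64(-0.0), np.float64(-0.0013))
(np.float64(-0.0049), np.float64(-0.0048), np.float64(-0.0), np.float64(-0.0013))
(np.float64(-0.0049), np.float64(-0.0048), np.float64(-0.0), np.float64(-0.0013))
(np.float64(-0.0048), np.float64(-0.0048), np.float64(-0.0), np.float64(-0.0013))
(np.float64(-0.0048), np.float64(-0.0048), np.float64(-0.0), np.float64(-0.0013))
(np.float64(-0.0048), np.float64(-0.0048), np.float64(-0.0), np.float64(-0.0013))
```

View pics/side5.png

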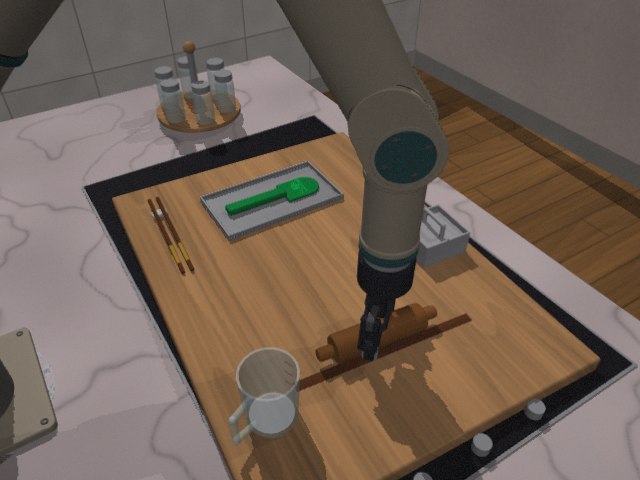

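The pin now lies parallel to the line, from about (322,353) to (432,314), straddled by the fingers. The line's near part measures the same in both cameras, so 20.5 mm of rolling remain.

Request:
step_arm(plan=[{"dx": 0, "dy": 0, "dz": 0, "ax": 0, "ay": 0, "az": -0.013, "gripper": 1}, {"dx": -0.005, "dy": -0.0047, "dz": 0, "ax": 0, "ay": 0, "az": 0, "gripper": 1}, {"dx": -0.005, "dy": -0.0047, "dz": 0, "ax": 0, "ay": 0, "az": 0, "gripper": 1}, {"dx": -0.005, "dy": -0.0047, "dz": 0, "ax": 0, "ay": 0, "az": 0, "gripper": 1}, {"dx": -0.005, "dy": -0.0047, "dz": 0, "ax": 0, "ay": 0, "az": 0, "gripper": 1}, {"dx": -0.005, "dy": -0.0047, "dz": 0, "ax": 0, "ay": 0, "az": 0, "gripper": 1}, {"dx": -0.005, "dy": -0.0047, "dz": 0, "ax": 0, "ay": 0, "az": 0, "gripper": 1}, {"dx": -0.005, "dy": -0.0047, "dz": 0, "ax": 0, "ay": 0, "az": 0, "gripper": 1}, {"dx": -0.005, "dy": -0.0047, "dz": 0, "ax": 0, "ay": 0, "az": 0, "gripper": 1}, {"dx": -0.005, "dy": -0.0047, "dz": 0, "ax": 0, "ay": 0, "az": 0, "gripper": 1}, {"dx": -0.005, "dy": -0.0047, "dz": 0, "ax": 0, "ay": 0, "az": 0, "gripper": 1}, {"dx": 0, "dy": 0, "dz": 0, "ax": 0, "ay": 0, "az": 0, "gripper": 1}, {"dx": 0, "dy": 0, "dz": 0, "ax": 0, "ay": 0, "az": 0, "gripper": 1}])

```text
clock: 25.5
eef_pos: [545.8, -253.1, 55.6]
tool_rot: [-3.142, -0.0, 2.243]
force: [0.6, -0.4, -0.0]
width: 85.3
gripper_force: 0.1
```

```bash
python3 - <<'E'
from h import *
s=grab('side'); print(pin_fit(s,-295,-205)); q=ctrl.read_state(); print(q['tool_rot'][2],q['force'],q['qpos'].round(2))
E
```

```text
('y@550,ang,z', array([-2.53924e+02, -1.15000e-01,  5.24180e+01]), 1871, 'x range', np.float64(446.0), np.float64(645.0))
2.2433878572676558 [ 0.73018539 -0.53893695  0.18403884] [ 0.3   0.83  0.15  1.8  -0.22  0.53  1.26]
```

Within a millimetre of the line and at the same angle. I'll turn the fingers clear, lift and withdraw for a check.

Request:
step_arm(plan=[{"dx": 0, "dy": 0, "dz": 0, "ax": 0, "ay": 0, "az": -0.03, "gripper": 1}, {"dx": 0, "dy": 0, "dz": 0, "ax": 0, "ay": 0, "az": -0.06, "gripper": 1}, {"dx": 0, "dy": 0, "dz": 0, "ax": 0, "ay": 0, "az": -0.06, "gripper": 1}, {"dx": 0, "dy": 0, "dz": 0, "ax": 0, "ay": 0, "az": -0.06, "gripper": 1}, {"dx": 0, "dy": 0, "dz": -0.06, "ax": 0, "ay": 0, "az": 0, "gripper": 1}, {"dx": 0, "dy": 0, "dz": -0.12, "ax": 0, "ay": 0, "az": 0, "gripper": 1}, {"dx": 0, "dy": 0, "dz": -0.15, "ax": 0, "ay": 0, "az": 0, "gripper": 1}, {"dx": 0, "dy": 0, "dz": -0.15, "ax": 0, "ay": 0, "az": 0, "gripper": 1}, {"dx": 0, "dy": 0, "dz": -0.15, "ax": 0, "ay": 0, "az": 0, "gripper": 1}, {"dx": 0.1, "dy": 0.15, "dz": 0, "ax": 0, "ay": 0, "az": 0, "gripper": 1}, {"dx": 0.1, "dy": 0.15, "dz": 0, "ax": 0, "ay": 0, "az": 0, "gripper": 1}, {"dx": 0.1, "dy": 0.15, "dz": 0, "ax": 0, "ay": 0, "az": 0, "gripper": 1}, {"dx": 0.1, "dy": 0.15, "dz": 0, "ax": 0, "ay": 0, "az": 0, "gripper": 1}, {"dx": 0.1, "dy": 0.15, "dz": 0, "ax": 0, "ay": 0, "az": 0, "gripper": 1}, {"dx": 0.1, "dy": 0.15, "dz": 0, "ax": 0, "ay": 0, "az": 0, "gripper": 1}, {"dx": 0, "dy": 0, "dz": 0, "ax": 0, "ay": 0, "az": 0, "gripper": 1}, {"dx": 0, "dy": 0, "dz": 0, "ax": 0, "ay": 0, "az": 0, "gripper": 1}])

```text
clock: 27.68
eef_pos: [539.5, 70.9, 245.5]
tool_rot: [3.141, 0.001, 2.573]
force: [0.1, -0.7, 0.1]
width: 85.4
gripper_force: 0.0
```

```bash
python3 - <<'E'
from h import *
s=grab('side'); print(pin_fit(s,-295,-205)); t=grab('top'); save(t,'top5.png'); print(pin_fit(t,-300,-205))
C=cloud(t)
for n,(u0,u1,v0,v1,z) in dict(mould=(340,415,120,190,60),cup=(425,495,340,420,60)).items():
    P=C[v0:v1,u0:u1].reshape(-1,3);P=P[(P[:,2]>z)&(P[:,2]<260)];print(n,rect(P))
E
```

```text
('y@550,ang,z', array([-2.53821e+02, -1.13000e-01,  5.24560e+01]), 2684, 'x range', np.float64(446.0), np.float64(644.0))
('y@550,ang,z', array([-2.54202e+02, -1.14000e-01,  5.14440e+01]), 1738, 'x range', np.float64(445.0), np.float64(643.0))
mould (array([ 760.4, -105.2]), array([90.9, 91.9]), -0.0847)
cup (array([ 348., -264.]), array([79. , 99.3]), 0.8994)
```

View pics/top5.png

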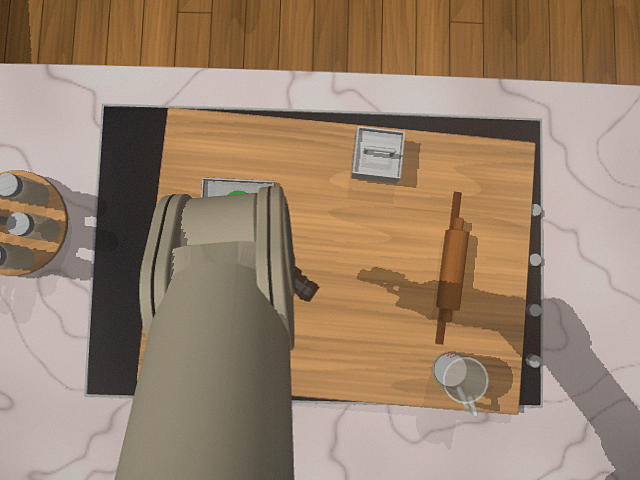

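The pin lies on the line, (456,220) to (446,317), with dark strip showing beyond both ends. Both cameras put it within 1 mm and 0.005 rad of the line. The mould and cup are unmoved, and the arm is clear.

```bash
python3 -c "
from cell import ctrl
print(ctrl.finish_job())"
```

```text
the job is handed in; nothing more can be done
None
```

The job is handed in, at about 28 s of the 56 s allowed: the paddle lies flat in the tray, the rolling pin rests on the line about parallel to it with both ends inside, and the mould, cup and chopsticks were left where they were.

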